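# Test a plug-in card: stand it in the tester and hold the contact lever in the green

### The arm

A 6-joint arm with a two-finger parallel gripper is mounted at the origin on the work surface; the furniture and walls round the work are solid. World frame = base frame: x ahead of the robot, y to its left, z up, the work surface at z = 0. Lengths are in m, angles in rad, forces in N, time in s.
With the tool pointing down it reaches from about 0.325 to 0.9 m from the base axis. Payload 6.1 kg.
Tool frame: the origin (TCP) lies where the fingers leave the gripper's body, on its centre line; the fingertips stand 70 mm ahead of it and the grasp point (between the pads) lies 51 mm ahead of it; z points along the fingers, y is the line along which they close (so a half turn about z gives the same grasp; the last joint's range is limited). The gripper opens to 87 mm and grips with 3 to 60 N. Pads are 19 mm wide; open, the fingers measure 117 mm over their backs; the gripper's body (75 mm by 190 mm) begins 51 mm behind the grasp point.
Start: joints at [-0.126, 0.22, 1.526, -0, 1.395, -0.126], TCP at [0.625, -0, 0.292] pointing down, gripper open.
Joint ranges: [-2.98, 2.98], [-0.91, 2.08], [0.09, 2.57], [-1.24, 4.39], [0.2, 2.65], [-2.68, 2.68]. Speed limits (rad/s): [2.57, 2.57, 3.01, 3.14, 3.14, 3.14].

### API

Orientations are given as a unit quaternion [x, y, z, w].
In Python, from bench import sense, camera, camera_info, finish_job gives the robot as it stands. The module is installed in compiled form; this text tells all that it offers.
- The arm moves only by the tool servo_tool, never from a script. Its argument "motion" is a list of rows, each an object of numbers: "dx", "dy", "dz": the shift along the tool's x, y, z in units of 0.2 m (1.0 is 0.2 m); "ax", "ay", "az": the turn, a rotation vector about the tool's x, y, z in units of 60 degrees (1.0 is 60 degrees). In form: [{"dx": .., "dy": .., "dz": .., "ax": .., "ay": .., "az": ..}, ...]. A call has 1 to 5 rows; each row shifts and turns the commanded pose from where the row before left it, along the tool's axes as they then stand; what a row does not reach is not made up. A row lasts 1/10 s, in which the tool goes at most 50 mm and 8.59 degrees, less where a joint would pass 70% of its speed; a pose out of reach is approached as far as the arm can. A call with a number of a shift or a turn outside -1 to 1 is refused whole. A call with a gripper value outside its range is refused whole. "grip" is the opening, from 0 (shut) to 1 (fully open), set as the call begins (left out, the last holds). The fingers move at their own pace and stop on an object; the grip force is fixed at half the most. Time passes only in rows, so rows that do not move let the fingers close. It gives the time, the measured TCP pose, the force, the opening and the grip force at its end, in the units of the state.
- sense(): the state, without advancing time (a new reading comes with each control period).
- camera(name): name is "scene" or "side" or "wrist"; returns (picture, depth): 420x560x3 uint8, blue, green, red; 420x560 float32, m along the optical axis (not along the pixel's ray), 0 where there is no reading.
- camera_info(name): a dict with "K" (3x3 intrinsics, pixels), "dist" ([k1, k2, p1, p2, k3] as OpenCV has them; the pictures are not rectified), "camera_from_world" (4x4, takes a point from world to camera coordinates). Camera axes: x right, y down, z forward; pixel columns grow to the right and rows downward; lengths in m; the calibration is good to about 2 mm. A picture is of the moment at which its call begins: read the wrist's pose just before it. camera_info takes no time and is no camera call; for the wrist camera it gives the pose at the moment of the call.
- finish_job(): hands the job in; it is judged then, once.
The state is a dict: "clock": time; "qpos": joint angles; "dq": joint speeds; "effort": joint torques, N m; "tcp_pos": TCP position; "tool_rot": TCP orientation; "wrist_force": force on the tool from outside, world axes, zero at the start; "moment": the same for the moment, N m; "opening": opening from 0.0 (shut) to 1.0 (fully open); "gripper_force": force on a finger pad.
Only numpy, scipy, OpenCV 4.12 (cv2) and the standard library are available. Lean on these libraries where they do the work, as an engineer would, in place of code of your own. Each camera call takes 0.05 s, during which the arm holds its last target. There are 200 camera calls.

### The job

Test the card with the blue grip rail: take it out of the black rack and lower it upright into the slot of the card tester until it is fully home, then let go of it. Then press the tester's spring-loaded contact lever down by its red knob, about 34 mm, until the red pointer stands in the green band of the gauge and the spring pins bear on the card's gold pads; never push on into the red, and finish while still holding the lever there, because the test runs only as long as it is held. Leave the other two cards in their rack and do not disturb the flux bottle or the multimeter.

Things in the scene. Friction and masses are not known exactly. Their poses are not given: they have to be found in the camera images.
- card_blue: Card to test: dark blue circuit card 120 mm long (its x), 3 thick (y), 95 high (z), BLUE moulded grip rail on top. Stands on its long edge; origin: middle of the underside. Rail 66 long, 10 thick (grip across this), heights 77 to 95. Parts up to 5 mm proud of the -y face lie below height 70. Gold test pads low on the -y face at x = +38 mm, the end away from the robot. 0.09 to 0.15 kg.
- card_blue_rail (a point): Middle of the blue grip rail, where to grip: 86 mm above the card's underside; axes as the card's.
- card_yellow: A card of the same make with a YELLOW rail; stays in the rack. Origin and axes as the blue card's.
- card_white: A card of the same make with a WHITE rail; stays in the rack. Origin and axes as the blue card's.
- rack: Black transport rack, fixed, 150 (x) x 166 (y) x 42 mm high; origin: centre of its underside. Three slots along its x at y = -48, 0, +48 mm, 5 wide, 126 long, floor 8 mm above the worktop, slotted combs only at the two ends. One card in each, in any order, x axes along the rack's; cards may lean a little. 38 mm free between neighbouring rails.
- tester: Card tester, fixed: dark enclosure with a cream top, 170 (x) x 220 (y) mm, 26 mm high; origin under it, 5 mm left of its middle. Card slot along x on its left (+y) part, contact lever on its right (-y) part. The lever's steel bracket stands beside the slot, lever side, from x = +23 to +62 mm of the slot's middle, 95 mm above the worktop and 9 mm from the card's face.
- slot (a point): Middle of the slot's floor, 28 mm above the worktop: a seated card's origin lies here, card x along this x, -y face to the lever. Slot 5.5 mm wide, 124 long, held at its two ends by grey channels 70 mm above the worktop, with flared lead-ins on top up to 78 mm, 14 mm wide and 132 long at the mouth. Low black socket on the floor, up to 36 mm above the worktop, 5.9 wide.
- lever (a joint): Angle of the contact lever (rad): 0 at rest, raised; grows as the knob is pressed down; stop at 0.45. A stiff return spring lifts it again when released. GREEN band: 0.22 to 0.32, in which the lever is level (0.27). RED from 0.36. At the knob it takes about 4 N to start and 9 N in the middle of the green.
- lever_knob (a point): Middle of the flat top of the red mushroom knob (36 mm across) at the lever's end: press straight down here with closed fingertips. At rest 137 mm above the worktop; goes 34 mm down to the middle of the green (27 to 40 mm is green, red from 46 mm) and meanwhile 9 mm outward, to the tester's -y. Axes tilt with the lever.
- lever_pivot (a point): Lever pivot, 85 mm above the worktop. The lever turns about the tester's x; its arm points to the tester's -y, knob 130 mm from the pivot. Axes as the tester's. The white gauge post, up to 116 mm above the worktop, stands 66 mm from the pivot along the arm, 16 mm to the robot's side of it.
- pins (a joint): How far the spring pins are pushed back into the lever's pin block by the card (m): 0 free, 0.008 bottomed; about 0.0045 in the middle of the green band with a card in the slot, 0 with none. The pins touch the card at a lever angle of about 0.15.
- flux_bottle: White flux bottle with a long nozzle, 38 mm across, 115 mm high; origin under its middle. Leave alone.
- multimeter: Yellow hand multimeter, 157 (x) x 77 x 47 mm, lying; origin under its middle. Leave alone.
Not all that is in view belongs to the job. What is shaped like the card_blue but pink or turquoise is not meant.

How it is judged:
By the outcome, as a careful person would: the job done as asked, in the order asked, and still so for the second after the job is handed in, while the arm keeps its last pose, push and grip.
It also fails if it takes over 54 s, if anything falls off the work surface, if the arm or the gripper's body presses on something with over 40 N, if the wrist force passes 120 N, or if a joint passes its speed limit or range.

## Working session

There is one attempt and no reset: what is moved stays moved. The work goes in short steps, Python scripts to look and compute and a tool call to move; the robot and the scene stay as the last step left them, time stands still between calls to the robot, and variables do not carry over. Pictures are saved under pics/ and viewed, at most 10 in all, crops included, and the job is handed in when it is done.

Besides the shell and the picture viewer there is one more tool, called after ">>>" as a command line: name --argument value ..., lists and objects as JSON in quotes. servo_tool: Moves the arm, as the interface text tells. Its arguments: {"type":"object","properties":{"motion":{"type":"array","items":{"type":"object","properties":{"dx":{"type":"number"},"dy":{"type":"number"},"dz":{"type":"number"},"ax":{"type":"number"},"ay":{"type":"number"},"az":{"type":"number"}}}},"grip":{"type":"number"}},"required":["motion"]}

```bash
mkdir -p pics
cat > h.py <<'E'
import numpy as np, cv2
from bench import sense, camera, camera_info, finish_job
def grab(n,f):
    i=camera_info(n); im,d=camera(n); cv2.imwrite(f'pics/{f}.png',im); np.savez(f'pics/{f}.npz',im=im,d=d,K=i['K'],dist=i['dist'],T=i['camera_from_world'])
def load(f): return np.load(f'pics/{f}.npz')
def world(z,uv,depth=None):
    uv=np.asarray(uv,float).reshape(-1,2)
    n=cv2.undistortPoints(uv.reshape(-1,1,2),z['K'],z['dist']).reshape(-1,2)
    if depth is None: depth=np.array([z['d'][int(v),int(u)] for u,v in uv])
    c=np.c_[n*depth[:,None],depth]; T=np.linalg.inv(z['T']); return c@T[:3,:3].T+T[:3,3]
def onplane(z,uv,h):
    uv=np.asarray(uv,float).reshape(-1,2)
    n=cv2.undistortPoints(uv.reshape(-1,1,2),z['K'],z['dist']).reshape(-1,2)
    T=np.linalg.inv(z['T']); r=np.c_[n,np.ones(len(n))]@T[:3,:3].T; o=T[:3,3]
    return o+r*((h-o[2])/r[:,2])[:,None]
def cloud(z):
    H,W=z['d'].shape; u,v=np.meshgrid(np.arange(W),np.arange(H))
    return world(z,np.c_[u.ravel(),v.ravel()],z['d'].ravel().astype(float)).reshape(H,W,3)
E
python3 - <<'E'
from h import *
s=sense(); print(s)
for n in('scene','side','wrist'): grab(n,n+'0')
a=[cv2.imread(f'pics/{n}0.png') for n in('scene','side','wrist')]
for n in('scene','side','wrist'):
    z=load(n+'0'); print(n,np.linalg.inv(z['T'])[:3].round(3))
E
```

```text
{'clock': 0.0, 'qpos': array([-1.26076505e-01,  2.21218962e-01,  1.52764336e+00,  2.89925107e-06,
        1.39465409e+00, -1.26082597e-01]), 'dq': array([ 9.11418295e-04,  1.32663739e-03, -7.48408010e-04, -2.84904231e-04,
        5.32868668e-05, -3.65317306e-04]), 'effort': array([-1.67445501e-05, -4.94609964e+01, -3.87383544e+01,  6.99962187e-02,
        5.70271199e-02, -1.42064664e-04]), 'tcp_pos': array([6.24512224e-01, 7.34676907e-05, 2.91124475e-01]), 'tool_rot': array([ 7.07104481e-01,  7.07108428e-01, -5.88099996e-04, -7.61154731e-04]), 'wrist_force': array([ 0.37721348,  0.34944214, -0.27150409]), 'moment': array([-0.0355034 , -0.00645832, -0.06186503]), 'gripper_force': 0.0, 'opening': 0.9991101586495889}
scene [[ 0.88  -0.273  0.388  0.07 ]
 [-0.474 -0.533  0.701 -0.779]
 [ 0.016 -0.801 -0.599  0.796]]
side [[ 0.978 -0.106  0.178  0.363]
 [-0.207 -0.481  0.852 -0.708]
 [-0.004 -0.871 -0.492  0.551]]
wrist [[ 1.     0.001 -0.002  0.625]
 [ 0.001 -0.967 -0.254  0.071]
 [-0.003  0.254 -0.967  0.384]]
```

View pics/scene0.png

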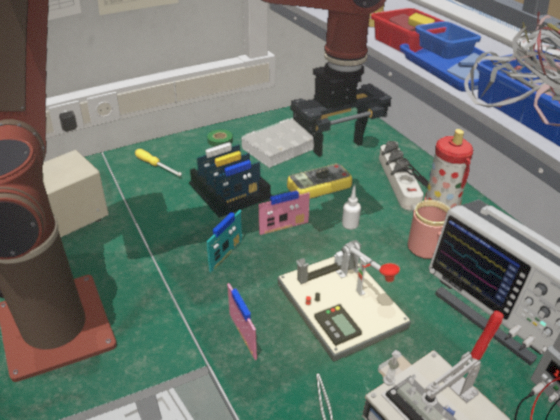

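View pics/side0.png

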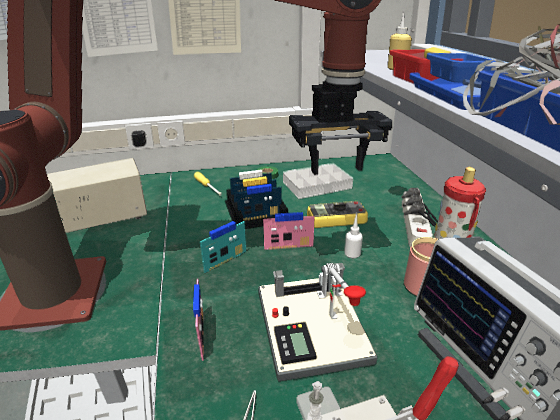

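The images show the rack at scene (230,178), with its white, yellow and blue rails at about (212,150), (228,158) and (240,168). Other blue-railed cards are turquoise at (225,228), pink at (285,200) and pink at (240,310). Those three stand loose and have the wrong colour, so the dark blue card in the rack fits. I'll confirm this with a crop and measure.

Run:
```python
from h import *
def crop(n,x,y,w,h,W=400,H=300): return cv2.resize(cv2.imread(f'pics/{n}.png')[y:y+h,x:x+w],(W,H),interpolation=cv2.INTER_CUBIC)
m=np.vstack([np.hstack([crop('scene0',185,130,100,75),crop('side0',210,160,100,75)]),np.hstack([crop('scene0',270,230,148,111),crop('side0',250,255,148,111)])])
cv2.imwrite('pics/c1.png',m)
for n in('scene0','side0'):
    z=load(n); P=cloud(z); hsv=cv2.cvtColor(z['im'],cv2.COLOR_BGR2HSV)
    x0,y0,x1,y1=(185,130,285,210) if n=='scene0' else (210,160,285,225)
    for nm,lo,hi in(('blue',(105,170,140),(125,255,255)),('yel',(20,120,120),(35,255,255)),('white',(0,0,170),(180,40,255))):
        M=cv2.inRange(hsv,lo,hi)>0; R=np.zeros_like(M);R[y0:y1,x0:x1]=1
        p=P[M&R]; p=p[(p[:,2]>.08)&(p[:,2]<.13)]
        if len(p): 
            t=p[p[:,2]>p[:,2].max()-.006]
            print(n,nm,len(p),p.min(0).round(3),p.max(0).round(3),'top',len(t),t.mean(0).round(4), cv2.fitLine(t[:,:2].astype(np.float32),2,0,.01,.01).ravel().round(3))
    M=(cv2.inRange(hsv,(0,170,120),(8,255,255))>0); R=np.zeros_like(M)
    x0,y0,x1,y1=(375,255,405,285) if n=='scene0' else (340,280,372,310)
    R[y0:y1,x0:x1]=1; p=P[M&R]; print(n,'knob',len(p),p.min(0).round(3),p.max(0).round(3)); t=p[p[:,2]>.128]; print(len(t),t.mean(0))
    # tester top
    q=P.reshape(-1,3);c=hsv.reshape(-1,3); k=(abs(q[:,2]-.026)<.004)&(c[:,1]<90)&(c[:,2]>140)&(q[:,0]>.3)&(q[:,0]<.85)&(q[:,1]<0)&(q[:,1]>-.5)
    r=cv2.minAreaRect(q[k][:,:2].astype(np.float32)*1000); print(n,'top',k.sum(),r)
```

```text
scene0 blue 179 [0.455 0.057 0.082] [0.536 0.214 0.104] top 93 [0.4866 0.2023 0.1012] [ 0.998 -0.065  0.487  0.202]
scene0 yel 200 [0.45  0.243 0.086] [0.517 0.261 0.105] top 89 [0.4842 0.2515 0.1016] [0.997 0.081 0.484 0.251]
scene0 white 98 [0.446 0.29  0.092] [0.513 0.307 0.106] top 66 [0.4786 0.2991 0.1027] [0.996 0.092 0.479 0.299]
scene0 knob 185 [ 0.07  -0.779  0.115] [ 0.584 -0.249  0.796]
169 [ 0.56352667 -0.26941278  0.140163  ]
scene0 top 5006 ((562.6490478515625, -140.67599487304688), (598.8079223632812, 315.07098388671875), 36.821014404296875)
side0 blue 225 [0.392 0.043 0.081] [0.527 0.209 0.107] top 60 [0.4907 0.202  0.1035] [0.996 0.084 0.491 0.202]
side0 yel 178 [0.454 0.243 0.083] [0.518 0.305 0.106] top 66 [0.4875 0.25   0.1029] [0.996 0.086 0.487 0.25 ]
side0 white 137 [0.449 0.29  0.088] [0.512 0.306 0.106] top 57 [0.4801 0.2974 0.1032] [0.999 0.055 0.48  0.297]
side0 knob 270 [ 0.554 -0.281 -0.001] [ 0.659 -0.108  0.14 ]
215 [ 0.56895395 -0.26959064  0.13606365]
side0 top 5385 ((574.0838623046875, -123.08285522460938), (495.1474914550781, 269.0010681152344), 52.76700973510742)
```

View pics/c1.png

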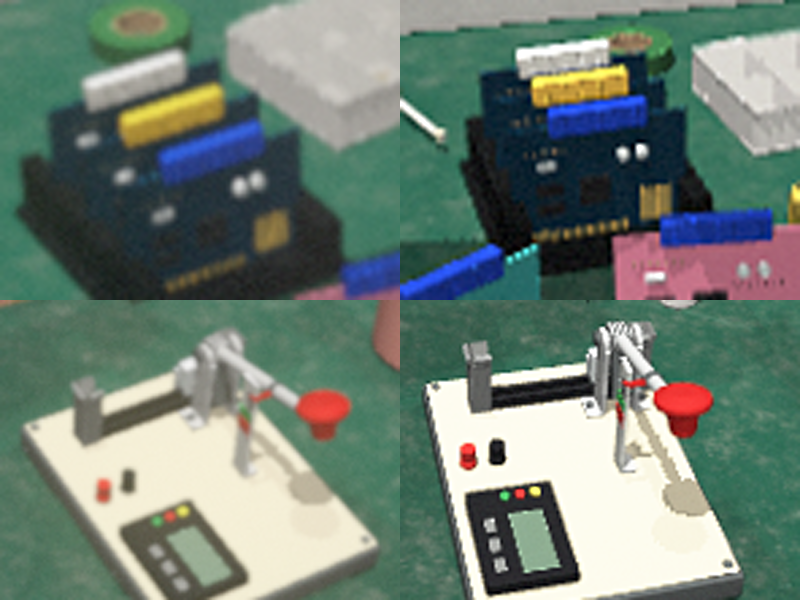

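Confirmed: the dark blue card is nearest the camera in the rack, with its blue rail at crop (210,150) and its gold pads at the far (+x) end on the −y face. Tester seen with slot, lever and knob. Next I'll get the tester's yaw and position.

Run:
```python
from h import *
for n,box in(('scene0',(270,235,415,355)),('side0',(252,265,385,375))):
    z=load(n); P=cloud(z); hsv=cv2.cvtColor(z['im'],cv2.COLOR_BGR2HSV)
    x0,y0,x1,y1=box
    p=P[y0:y1,x0:x1].reshape(-1,3); c=hsv[y0:y1,x0:x1].reshape(-1,3)
    k=(abs(p[:,2]-.026)<.006)&((c[:,1]<75)&(c[:,2]>120))
    q=p[k]; print(n,k.sum(),np.median(q[:,2]))
    # robust: PCA-free, minAreaRect on 0.5% trimmed
    r=cv2.minAreaRect(q[:,:2].astype(np.float32)*1000); print(r, cv2.boxPoints(r).round(0).tolist())
    g=p[(p[:,2]>.060)&(p[:,2]<.085)&(c[:,1]<70)]; print('steel',len(g)); 
    a=g[(g[:,0]<.52)]; print('left chan',a.min(0).round(3),a.max(0).round(3),a.mean(0).round(4))
    sc=P[y0:y1,x0:x1].reshape(-1,3)
    r0=(hsv[y0:y1,x0:x1,0]<8)&(hsv[y0:y1,x0:x1,1]>170); k=P[y0:y1,x0:x1][r0]; k=k[(k[:,2]>.12)&(k[:,2]<.15)]; print('knob',len(k),k.min(0).round(3),k.max(0).round(3),np.median(k,0).round(4))
    ys,xs=np.where(r0&(P[y0:y1,x0:x1,2]>.12)); print('px',xs.min()+x0,xs.max()+x0,ys.min()+y0,ys.max()+y0)
    if n=='scene0': print(onplane(z,[(278.1,278.1),(410.6,321.8)],.026))
    else: print(onplane(z,[(260,285.7),(376.5,355.7),(330,283)],.026))
```

```text
scene0 5159 0.026037636483398185
((590.2095336914062, -203.45477294921875), (219.15907287597656, 310.02728271484375), 88.4103775024414) [[432.0, -309.0], [742.0, -317.0], [748.0, -98.0], [438.0, -90.0]]
steel 312
left chan [ 0.465 -0.137  0.06 ] [ 0.484 -0.114  0.081] [ 0.4729 -0.1263  0.0716]
knob 177 [ 0.553 -0.28   0.12 ] [ 0.584 -0.249  0.141] [ 0.5662 -0.2682  0.1364]
px 380 398 264 279
[[ 0.43709775 -0.09687023  0.026     ]
 [ 0.6006357  -0.31414929  0.026     ]]
side0 5506 0.02585807123788403
((522.942626953125, -202.907470703125), (218.2613067626953, 167.04254150390625), 89.1368408203125) [[438.0, -311.0], [605.0, -313.0], [608.0, -95.0], [441.0, -93.0]]
steel 298
left chan [ 0.466 -0.137  0.06 ] [ 0.484 -0.114  0.079] [ 0.475  -0.1298  0.072 ]
knob 243 [ 0.554 -0.281  0.12 ] [ 0.588 -0.251  0.14 ] [ 0.5684 -0.2718  0.1359]
px 344 365 286 302
[[ 0.44351001 -0.0947812   0.026     ]
 [ 0.60313083 -0.31268401  0.026     ]
 [ 0.58454359 -0.11705342  0.026     ]]
```

>>> servo_tool --motion '[{"dx":0.2,"dy":-0.135,"dz":0},{"dx":0.2,"dy":-0.135,"dz":0},{"dx":0.2,"dy":-0.135,"dz":0},{"dx":0.2,"dy":-0.135,"dz":0},{"dx":0.2,"dy":-0.135,"dz":0}]' --grip 0.35

```text
$.motion[0]: bad value
```

>>> servo_tool --motion '[{"az":-0.14},{"az":-0.14},{"az":-0.14},{"az":-0.14},{"az":-0.14}]'

```text
$.motion[0]: bad value
```

>>> servo_tool --motion '[{"az":-0.14},{"az":-0.14},{"az":-0.14},{"az":-0.14},{"az":-0.14}]'

```text
$.motion[0]: bad value
```

>>> servo_tool --motion '[{"az":-0.14},{"az":-0.04},{},{}]'

```text
$.motion[0]: bad value
```

Run:
```python
from h import *
s=sense(); print(s['clock'],s['tcp_pos'],s['tool_rot'],s['qpos'],s['opening'])
grab('wrist','w1')
z=load('w1');P=cloud(z);hsv=cv2.cvtColor(z['im'],cv2.COLOR_BGR2HSV)
for nm,lo,hi in(('blue',(105,170,100),(125,255,255)),('yel',(20,120,120),(35,255,255)),('white',(0,0,150),(180,50,255))):
    M=cv2.inRange(hsv,lo,hi)>0; M&=(abs(P[...,0]-.49)<.06)&(abs(P[...,1]-.25)<.08)
    t=P[M&(P[...,2]>.097)&(P[...,2]<.112)]
    if len(t): 
        r=cv2.minAreaRect(t[:,:2].astype(np.float32)*1000); print(nm,len(t),np.median(t,0).round(4),t.min(0).round(3),t.max(0).round(3),cv2.fitLine(t[:,:2].astype(np.float32),2,0,.01,.01).ravel().round(4),r)
```

```text
0.15 [6.24627422e-01 4.17393463e-05 2.91394264e-01] [ 7.07111156e-01  7.07102020e-01 -4.65195900e-04 -5.75489063e-04] [-1.26089306e-01  2.21032475e-01  1.52735200e+00 -3.08078259e-05
  1.39468786e+00 -1.26070966e-01] 1.000191651960818
```

View pics/w1.png

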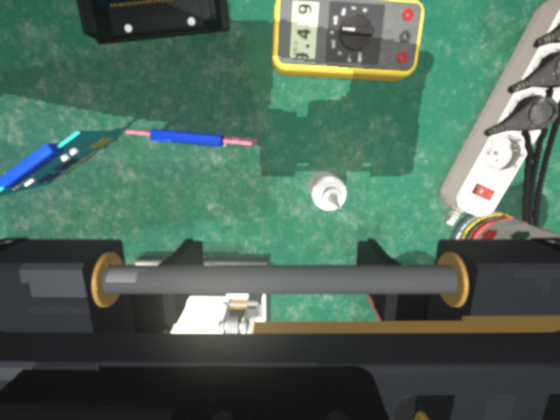

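The wrist view shows the gripper over the lower half, the rack corner at (150,20), the multimeter at (350,35) and the bottle at (328,190). The rows were refused because they need all six numbers.

>>> servo_tool --motion '[{"dx":0.2,"dy":-0.135,"dz":0,"ax":0,"ay":0,"az":0},{"dx":0.2,"dy":-0.135,"dz":0,"ax":0,"ay":0,"az":0},{"dx":0.2,"dy":-0.135,"dz":0,"ax":0,"ay":0,"az":0},{"dx":0.2,"dy":-0.135,"dz":0,"ax":0,"ay":0,"az":0},{"dx":0.2,"dy":-0.135,"dz":0,"ax":0,"ay":0,"az":0}]' --grip 0.35

```text
clock: 0.7
tcp_pos: [0.4886, 0.2012, 0.2921]
tool_rot: [0.707, 0.707, 0.0, -0.0]
wrist_force: [0.2, 1.1, -0.4]
opening: 0.635
gripper_force: 0.0
```

>>> servo_tool --motion '[{"dx":0,"dy":0,"dz":0,"ax":0,"ay":0,"az":-0.14},{"dx":0,"dy":0,"dz":0,"ax":0,"ay":0,"az":-0.14},{"dx":0,"dy":0,"dz":0,"ax":0,"ay":0,"az":-0.14},{"dx":0,"dy":0,"dz":0,"ax":0,"ay":0,"az":-0.14},{"dx":0,"dy":0,"dz":0,"ax":0,"ay":0,"az":-0.14}]'

```text
clock: 1.2
tcp_pos: [0.4898, 0.2001, 0.2921]
tool_rot: [0.404, 0.915, -0.0, -0.0]
wrist_force: [0.0, 0.1, -0.1]
opening: 0.351
gripper_force: 0.0
```

>>> servo_tool --motion '[{"dx":0,"dy":0,"dz":0,"ax":0,"ay":0,"az":-0.14},{"dx":0,"dy":0,"dz":0,"ax":0,"ay":0,"az":-0.14},{"dx":0,"dy":0,"dz":0,"ax":0,"ay":0,"az":-0.14},{"dx":0,"dy":0,"dz":0,"ax":0,"ay":0,"az":-0.14},{"dx":0,"dy":0,"dz":0,"ax":0,"ay":0,"az":-0.14}]'

```text
clock: 1.7
tcp_pos: [0.4899, 0.2, 0.2921]
tool_rot: [0.049, 0.999, -0.0, -0.0]
wrist_force: [0.1, -0.3, -0.1]
opening: 0.35
gripper_force: 0.0
```

>>> servo_tool --motion '[{"dx":0,"dy":0,"dz":0,"ax":0,"ay":0,"az":-0.14},{"dx":0,"dy":0,"dz":0,"ax":0,"ay":0,"az":-0.04},{"dx":0,"dy":0,"dz":0,"ax":0,"ay":0,"az":0},{"dx":0,"dy":0,"dz":0,"ax":0,"ay":0,"az":0}]'

```text
clock: 2.1
tcp_pos: [0.4899, 0.2, 0.2921]
tool_rot: [-0.041, 0.999, -0.0, -0.0]
wrist_force: [-0.8, -0.9, 0.3]
opening: 0.351
gripper_force: 0.0
```

```bash
cat > meas.py <<'E'
from h import *
import sys
f=sys.argv[1]
s=sense(); print(s['clock'],s['tcp_pos'],s['tool_rot'],s['qpos'],s['opening'])
from scipy.spatial.transform import Rotation as R
print(R.from_quat(s['tool_rot']).as_matrix().round(4))
grab('wrist',f)
z=load(f);P=cloud(z);hsv=cv2.cvtColor(z['im'],cv2.COLOR_BGR2HSV)
for nm,lo,hi in(('blue',(105,170,100),(125,255,255)),('yel',(20,120,120),(35,255,255)),('white',(0,0,150),(180,50,255))):
    M=cv2.inRange(hsv,lo,hi)>0; M&=(abs(P[...,0]-.49)<.06)&(abs(P[...,1]-.25)<.08)
    t=P[M&(P[...,2]>.097)&(P[...,2]<.112)]
    if len(t): 
        r=cv2.minAreaRect(t[:,:2].astype(np.float32)*1000); print(nm,len(t),np.median(t,0).round(4),t.min(0).round(3),t.max(0).round(3),cv2.fitLine(t[:,:2].astype(np.float32),2,0,.01,.01).ravel().round(4),r)
E
python3 meas.py w2
```

```text
2.1 [0.48989272 0.19999788 0.29210463] [-4.11728237e-02  9.99152031e-01 -6.17979843e-06 -1.29924140e-04] [ 2.38483095e-01 -9.22906778e-03  1.77518289e+00  3.95650096e-05
  1.37589606e+00 -1.41468983e+00] 0.350596664034232
[[-9.966e-01 -8.230e-02 -3.000e-04]
 [-8.230e-02  9.966e-01 -0.000e+00]
 [ 3.000e-04 -0.000e+00 -1.000e+00]]
blue 653 [0.4885 0.207  0.1032] [0.458 0.2   0.098] [0.523 0.214 0.106] [0.9959 0.0908 0.4892 0.207 ] ((490.24853515625, 206.5673370361328), (64.75013732910156, 9.713799476623535), 5.199172019958496)
yel 597 [0.4919 0.2539 0.103 ] [0.454 0.247 0.097] [0.519 0.262 0.105] [0.9959 0.09   0.4871 0.2539] ((486.1554260253906, 254.6132049560547), (65.19026184082031, 11.016395568847656), 5.321660041809082)
white 822 [0.4799 0.3009 0.1031] [0.449 0.203 0.097] [0.514 0.309 0.106] [0.9977 0.0672 0.4803 0.3008] ((484.8097839355469, 254.6925811767578), (64.9093246459961, 105.68516540527344), 4.0215864181518555)
```

View pics/w2.png

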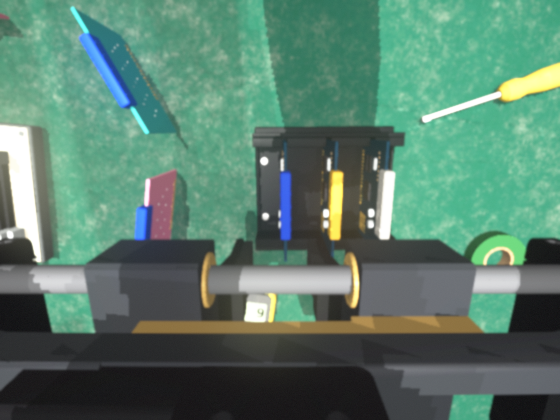

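The wrist view shows the blue rail at (286,205), the leftmost in the rack, with yellow at (336,205) and white at (386,205). The measurement gives (0.490, 0.2066) at yaw 0.09, top z 0.103, which matches the 8+95 mm expected. Next: align and descend.

>>> servo_tool --motion '[{"dx":0,"dy":0.032,"dz":0.1,"ax":0,"ay":0,"az":-0.008},{"dx":0,"dy":0,"dz":0.2,"ax":0,"ay":0,"az":0},{"dx":0,"dy":0,"dz":0.2,"ax":0,"ay":0,"az":0},{"dx":0,"dy":0,"dz":0.15,"ax":0,"ay":0,"az":0},{"dx":0,"dy":0,"dz":0.07,"ax":0,"ay":0,"az":0}]'

```text
clock: 2.65
tcp_pos: [0.4875, 0.2059, 0.1449]
tool_rot: [-0.046, 0.999, -0.001, -0.003]
wrist_force: [-0.6, -0.2, 0.4]
opening: 0.348
gripper_force: 0.0
```

>>> servo_tool --motion '[{"dx":0,"dy":0,"dz":0,"ax":0,"ay":0,"az":0},{"dx":0,"dy":0,"dz":0,"ax":0,"ay":0,"az":0}]'

```text
clock: 2.85
tcp_pos: [0.4903, 0.2066, 0.1495]
tool_rot: [-0.046, 0.999, 0.0, 0.001]
wrist_force: [0.9, -0.4, 0.3]
opening: 0.35
gripper_force: 0.0
```

>>> servo_tool --motion '[{"dx":0,"dy":0,"dz":0,"ax":0,"ay":0,"az":0},{"dx":0,"dy":0,"dz":0,"ax":0,"ay":0,"az":0},{"dx":0,"dy":0,"dz":0,"ax":0,"ay":0,"az":0},{"dx":0,"dy":0,"dz":0,"ax":0,"ay":0,"az":0},{"dx":0,"dy":0,"dz":0,"ax":0,"ay":0,"az":0}]' --grip 0

```text
clock: 3.35
tcp_pos: [0.49, 0.2063, 0.1492]
tool_rot: [-0.046, 0.999, -0.0, 0.001]
wrist_force: [-0.8, -1.7, 5.6]
opening: 0.113
gripper_force: 30.0
```

>>> servo_tool --motion '[{"dx":0,"dy":0,"dz":-0.05,"ax":0,"ay":0,"az":0},{"dx":0,"dy":0,"dz":-0.1,"ax":0,"ay":0,"az":0},{"dx":0,"dy":0,"dz":-0.15,"ax":0,"ay":0,"az":0},{"dx":0,"dy":0,"dz":-0.2,"ax":0,"ay":0,"az":0},{"dx":0,"dy":0,"dz":-0.2,"ax":0,"ay":0,"az":0}]'

```text
clock: 3.85
tcp_pos: [0.4887, 0.2063, 0.2893]
tool_rot: [-0.046, 0.999, 0.0, -0.001]
wrist_force: [1.1, -0.2, -1.6]
opening: 0.114
gripper_force: 29.9
```

>>> servo_tool --motion '[{"dx":0,"dy":0,"dz":-0.05,"ax":0,"ay":0,"az":0},{"dx":0,"dy":0,"dz":0,"ax":0,"ay":0,"az":0},{"dx":0,"dy":0,"dz":0,"ax":0,"ay":0,"az":0}]'

```text
clock: 4.15
tcp_pos: [0.4887, 0.2062, 0.2967]
tool_rot: [-0.046, 0.999, -0.0, -0.001]
wrist_force: [-0.9, 0.1, -1.5]
opening: 0.112
gripper_force: 29.9
```

Run:
```python
from h import *
s=sense();print(s['tcp_pos'],s['opening'],s['wrist_force'])
grab('side','s1')
im=cv2.imread('pics/s1.png')[60:270,170:450];cv2.imwrite('pics/s1c.png',cv2.resize(im,(800,600),interpolation=cv2.INTER_CUBIC))
```

```text
[0.48867218 0.20624039 0.29671662] 0.11219017221529735 [-0.88875261  0.07553686 -1.46566356]
```

View pics/s1c.png

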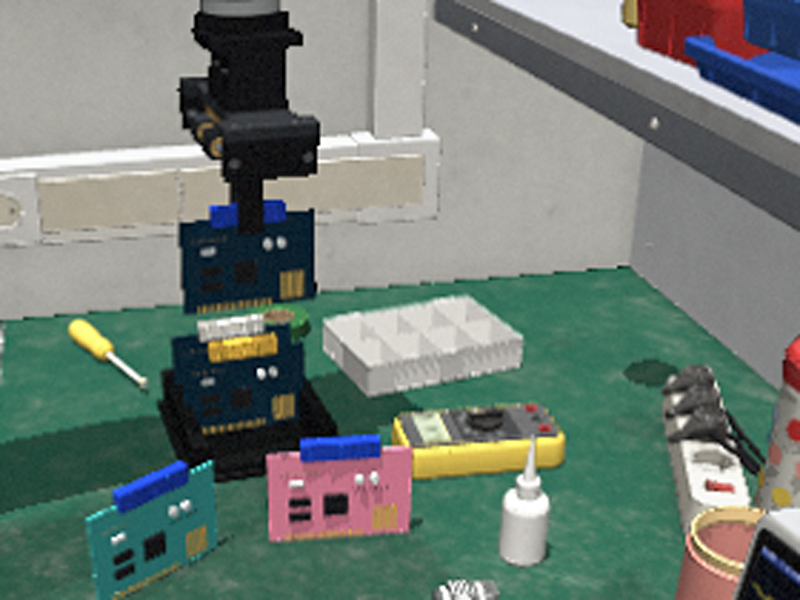

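The card is lifted clean and hangs level, with the gold pads at its far end; yellow and white are still in the rack. I'll turn to the tester's yaw and move beside it so the wrist camera can see the slot.

>>> servo_tool --motion '[{"dx":0,"dy":0,"dz":0,"ax":0,"ay":0,"az":0.105},{"dx":-0.13,"dy":-0.19,"dz":0,"ax":0,"ay":0,"az":0},{"dx":-0.13,"dy":-0.19,"dz":0,"ax":0,"ay":0,"az":0},{"dx":-0.13,"dy":-0.19,"dz":0,"ax":0,"ay":0,"az":0},{"dx":-0.13,"dy":-0.19,"dz":0,"ax":0,"ay":0,"az":0}]'

```text
clock: 4.7
tcp_pos: [0.5904, 0.0512, 0.2954]
tool_rot: [0.009, 1.0, 0.0, -0.002]
wrist_force: [-0.1, 0.1, -0.9]
opening: 0.112
gripper_force: 30.0
```

>>> servo_tool --motion '[{"dx":-0.13,"dy":-0.19,"dz":0,"ax":0,"ay":0,"az":0},{"dx":-0.13,"dy":-0.19,"dz":0,"ax":0,"ay":0,"az":0},{"dx":0,"dy":0,"dz":0,"ax":0,"ay":0,"az":0},{"dx":0,"dy":0,"dz":0,"ax":0,"ay":0,"az":0},{"dx":0,"dy":0,"dz":0,"ax":0,"ay":0,"az":0}]'

```text
clock: 5.2
tcp_pos: [0.6404, -0.0235, 0.2963]
tool_rot: [0.009, 1.0, 0.0, -0.002]
wrist_force: [-0.4, 0.1, -1.4]
opening: 0.113
gripper_force: 29.9
```

Run:
```python
from h import *
s=sense();print(s['clock'],s['tcp_pos'],s['tool_rot'],s['opening'],s['wrist_force'])
grab('wrist','w3')
cv2.imwrite('pics/w3c.png',cv2.resize(cv2.imread('pics/w3.png'),(800,600),interpolation=cv2.INTER_CUBIC))
```

```text
5.2 [ 0.64036415 -0.02351686  0.29627652] [ 8.70553593e-03  9.99960513e-01  4.94272214e-04 -1.71504866e-03] 0.11319974125913246 [-0.37871735  0.07937857 -1.37836563]
```

View pics/w3c.png

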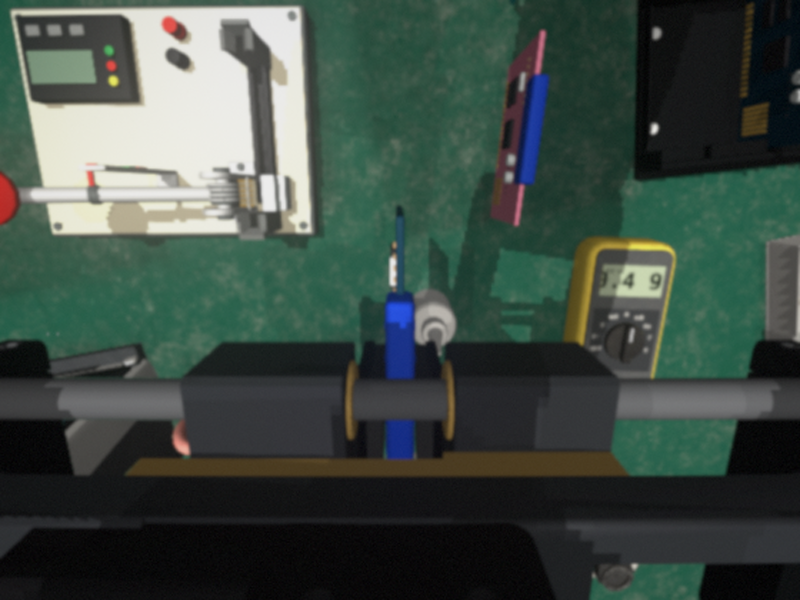

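The view shows the tester at upper left, with the near channel at (240,35), the far one at (255,220), the slot between them, the bracket at (240,190) and the knob edge at (5,198). The held card is upright at (398,250). Now to compute the slot line.

Run:
```python
from h import *
z=load('w3');P=cloud(z);s=560/800
c=np.array([(303,8),(316,235),(55,235),(12,12)])*s
print('corners',onplane(z,c,.026).round(4))
q=P.reshape(-1,3); hsv=cv2.cvtColor(z['im'],cv2.COLOR_BGR2HSV).reshape(-1,3)
k=(abs(q[:,2]-.026)<.005)&(hsv[:,1]<80)&(hsv[:,2]>150)&(q[:,1]<-.07)&(q[:,1]>-.33)&(q[:,0]>.4)&(q[:,0]<.63)
print('rect',k.sum(),cv2.minAreaRect(q[k][:,:2].astype(np.float32)*1000))
print('screws',onplane(z,np.array([(292,16),(304,227),(57,227)])*s,.026).round(4))
b=(q[:,2]>.066)&(q[:,2]<.085)&(q[:,1]<-.09)&(q[:,1]>-.17)
for nm,m in(('near',b&(q[:,0]<.52)),('far',b&(q[:,0]>.57))):
    t=q[m]; print(nm,len(t),t.min(0).round(4),t.max(0).round(4),t.mean(0).round(4),cv2.minAreaRect(t[:,:2].astype(np.float32)*1000))
# channel top by pixel
print('near px', onplane(z,np.array([(220,20),(250,20),(222,50),(258,50)])*s,.078).round(4))
print('far px', onplane(z,np.array([(238,210),(264,210),(240,238),(266,238)])*s,.078).round(4))
# held card: end edge & rail
m=(hsv[:,0]>100)&(hsv[:,0]<128)&(hsv[:,1]>150)&(q[:,2]>.22)&(q[:,2]<.28)&(abs(q[:,1]+.02)<.04)
t=q[m];print('rail',len(t),t.min(0).round(4),t.max(0).round(4),np.median(t,0).round(4),cv2.fitLine(t[:,:2].astype(np.float32),2,0,.01,.01).ravel())
cv2.imwrite('pics/w3d.png',cv2.resize(z['im'][0:175,130:330],(800,700),interpolation=cv2.INTER_CUBIC)[:600])
```

```text
corners [[ 0.4428 -0.0889  0.026 ]
 [ 0.6081 -0.0897  0.026 ]
 [ 0.604  -0.3057  0.026 ]
 [ 0.4401 -0.3042  0.026 ]]
rect 19121 ((521.481201171875, -200.99102783203125), (217.97509765625, 166.18800354003906), 88.9883041381836)
screws [[ 0.4479 -0.0973  0.026 ]
 [ 0.6014 -0.0991  0.026 ]
 [ 0.5975 -0.3027  0.026 ]]
near 529 [ 0.4654 -0.1347  0.066 ] [ 0.4841 -0.1129  0.0797] [ 0.4749 -0.1239  0.0748] ((474.744873046875, -123.78916931152344), (21.732223510742188, 18.541765213012695), 89.37708282470703)
far 398 [ 0.5702 -0.1557  0.066 ] [ 0.6049 -0.1152  0.085 ] [ 0.5947 -0.1278  0.0756] ((590.6466674804688, -132.30226135253906), (40.107635498046875, 29.66353988647461), 39.97563552856445)
near px [[ 0.4669 -0.132   0.078 ]
 [ 0.4673 -0.1131  0.078 ]
 [ 0.4841 -0.1327  0.078 ]
 [ 0.4846 -0.1096  0.078 ]]
far px [[ 0.5846 -0.133   0.078 ]
 [ 0.585  -0.1149  0.078 ]
 [ 0.604  -0.1337  0.078 ]
 [ 0.6044 -0.1153  0.078 ]]
rail 1763 [ 0.5938 -0.0277  0.227 ] [ 0.6663 -0.0159  0.2522] [ 0.6264 -0.022   0.25  ] [ 0.99988294 -0.01529997  0.631281   -0.02201577]
```

View pics/w3d.png

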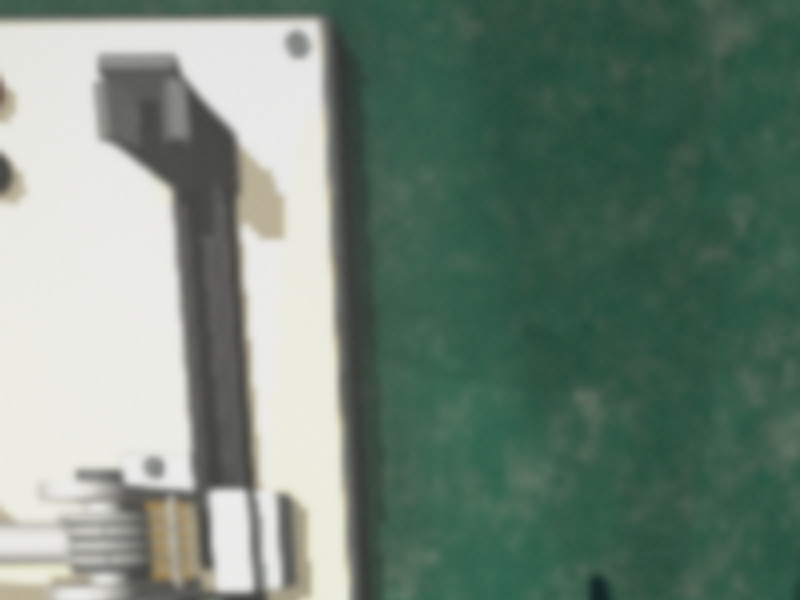

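Run:
```python
from h import *
z=load('w3');s=560/800
print('rail near end',onplane(z,np.array([(386,295),(414,295)])*s,.2505).round(4),'expect x .6074 ctr y', -.0235+.033*.0174)
print('socket',onplane(z,np.array([(130+210/4,235/4),(130+222.5/4,480/4)]),.036).round(4))
print('mouth',onplane(z,np.array([(130+98/4,100/4),(130+180/4,56/4),(130+188/4,138/4),(130+100/4,56/4)]),.078).round(4))
s1=load('side0');P=cloud(s1).reshape(-1,3)
for n in('side0','scene0'):
    P=cloud(load(n)).reshape(-1,3); t=P[(P[:,2]>.07)&(P[:,2]<.084)&(P[:,1]<-.1)&(P[:,1]>-.145)&(P[:,0]>.45)&(P[:,0]<.62)]
    for m in(t[:,0]<.5,t[:,0]>.58): print(n,m.sum(),t[m].min(0).round(4),t[m].max(0).round(4))
```

```text
rail near end [[ 0.6054 -0.0258  0.2505]
 [ 0.6055 -0.0168  0.2505]] expect x .6074 ctr y -0.0229258
socket [[ 0.4955 -0.1216  0.036 ]
 [ 0.5576 -0.1239  0.036 ]]
mouth [[ 0.4758 -0.1326  0.078 ]
 [ 0.4673 -0.1131  0.078 ]
 [ 0.4841 -0.1129  0.078 ]
 [ 0.4669 -0.1311  0.078 ]]
side0 79 [ 0.4657 -0.1367  0.0701] [ 0.4837 -0.1141  0.0794]
side0 40 [ 0.5901 -0.1393  0.0702] [ 0.6054 -0.1163  0.0785]
scene0 71 [ 0.4648 -0.1369  0.0702] [ 0.4821 -0.114   0.0808]
scene0 27 [ 0.5863 -0.1359  0.0737] [ 0.6063 -0.1161  0.0789]
```

>>> servo_tool --motion '[{"dx":0.129,"dy":-0.13,"dz":0,"ax":0,"ay":0,"az":0},{"dx":0.129,"dy":-0.13,"dz":0,"ax":0,"ay":0,"az":0},{"dx":0.129,"dy":-0.13,"dz":0,"ax":0,"ay":0,"az":0},{"dx":0.129,"dy":-0.13,"dz":0,"ax":0,"ay":0,"az":0},{"dx":0,"dy":0,"dz":0.05,"ax":0,"ay":0,"az":0}]'

```text
clock: 5.75
tcp_pos: [0.5345, -0.1278, 0.2897]
tool_rot: [0.009, 1.0, -0.001, 0.001]
wrist_force: [1.1, -0.3, -0.8]
opening: 0.112
gripper_force: 29.9
```

>>> servo_tool --motion '[{"dx":0,"dy":0,"dz":0.1,"ax":0,"ay":0,"az":0},{"dx":0,"dy":0,"dz":0.1,"ax":0,"ay":0,"az":0},{"dx":0,"dy":0,"dz":0.07,"ax":0,"ay":0,"az":0},{"dx":0,"dy":0,"dz":0,"ax":0,"ay":0,"az":0},{"dx":0,"dy":0,"dz":0,"ax":0,"ay":0,"az":0}]'

```text
clock: 6.25
tcp_pos: [0.5365, -0.1258, 0.2343]
tool_rot: [0.008, 1.0, 0.0, -0.0]
wrist_force: [-0.2, 0.0, -0.9]
opening: 0.113
gripper_force: 29.9
```

Run:
```python
from h import *
s=sense();print(s['clock'],s['tcp_pos'],s['tool_rot'],s['wrist_force'])
grab('side','s2');grab('scene','c2')
a=[cv2.resize(load(n)['im'][y:y+120,x:x+100],(400,480),interpolation=cv2.INTER_CUBIC) for n,x,y in(('s2',255,195),('c2',285,180))]
cv2.imwrite('pics/x2.png',np.hstack(a))
```

```text
6.25 [ 0.5364926  -0.12577046  0.23432689] [ 8.34557867e-03  9.99965162e-01  9.92283460e-05 -1.26240891e-04] [-0.1981328   0.00426132 -0.90060648]
```

View pics/x2.png

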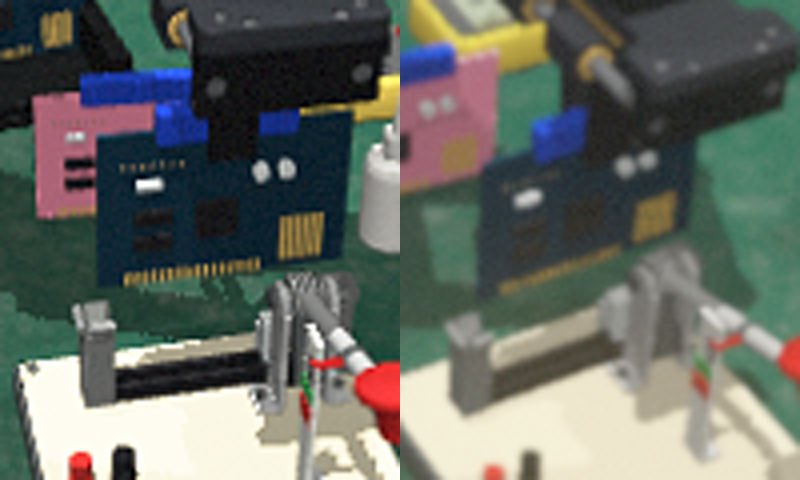

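The card hangs upright over the slot: its lower near corner at left crop (97,285) sits just above the near lead-in at (95,308). A numeric check before lowering:

Run:
```python
from h import *
for n,x,y,c in(('s2',255,195,[(97,286),(341,264)]),('c2',285,180,[(78,298),(290,236)])):
    z=load(n); print(n,onplane(z,np.array([(x+a/4,y+b/4) for a,b in c]),.0933).round(4))
    P=cloud(z)
    t=P[(P[...,2]>.1)&(P[...,2]<.155)&(P[...,1]>-.15)&(P[...,1]<-.1)&(P[...,0]>.44)&(P[...,0]<.63)]
    print(len(t),t.min(0).round(4),t.max(0).round(4),cv2.fitLine(t[:,:2].astype(np.float32),cv2.DIST_HUBER,0,.01,.01).ravel().round(4))
    f=cv2.fitLine(t[:,1:].astype(np.float32),cv2.DIST_HUBER,0,.01,.01).ravel().round(4); print('lean yz',f)
```

```text
s2 [[ 0.4774 -0.1265  0.0933]
 [ 0.5953 -0.135   0.0933]]
1515 [ 0.4767 -0.1341  0.1   ] [ 0.597  -0.1242  0.155 ] [ 0.9999 -0.0161  0.5473 -0.1283]
lean yz [ 0.004  -1.     -0.1282  0.1282]
c2 [[ 0.4793 -0.1234  0.0933]
 [ 0.5952 -0.1327  0.0933]]
1164 [ 0.4754 -0.1333  0.1001] [ 0.5989 -0.122   0.155 ] [ 0.9999 -0.0161  0.534  -0.1269]
lean yz [ 0.0048  1.     -0.1269  0.1279]
```

>>> servo_tool --motion '[{"dx":0.006,"dy":-0.001,"dz":0.04,"ax":0,"ay":0,"az":0},{"dx":0,"dy":0,"dz":0.04,"ax":0,"ay":0,"az":0},{"dx":0,"dy":0,"dz":0.03,"ax":0,"ay":0,"az":0},{"dx":0,"dy":0,"dz":0.03,"ax":0,"ay":0,"az":0},{"dx":0,"dy":0,"dz":0,"ax":0,"ay":0,"az":0}]'

```text
clock: 6.85
tcp_pos: [0.5344, -0.1265, 0.2048]
tool_rot: [0.009, 1.0, 0.0, -0.001]
wrist_force: [0.9, 0.1, -1.7]
opening: 0.112
gripper_force: 29.9
```

>>> servo_tool --motion '[{"dx":0,"dy":0,"dz":0.025,"ax":0,"ay":0,"az":0},{"dx":0,"dy":0,"dz":0.025,"ax":0,"ay":0,"az":0},{"dx":0,"dy":0,"dz":0,"ax":0,"ay":0,"az":0}]'

```text
clock: 7.15
tcp_pos: [0.5347, -0.1265, 0.1953]
tool_rot: [0.009, 1.0, 0.0, -0.001]
wrist_force: [0.1, -0.6, -1.6]
opening: 0.113
gripper_force: 29.9
```

>>> servo_tool --motion '[{"dx":0,"dy":0,"dz":0.03,"ax":0,"ay":0,"az":0},{"dx":0,"dy":0,"dz":0.03,"ax":0,"ay":0,"az":0},{"dx":0,"dy":0,"dz":0.025,"ax":0,"ay":0,"az":0},{"dx":0,"dy":0,"dz":0,"ax":0,"ay":0,"az":0}]'

```text
clock: 7.55
tcp_pos: [0.5345, -0.1264, 0.178]
tool_rot: [0.009, 1.0, 0.0, -0.001]
wrist_force: [-0.3, 0.1, -2.2]
opening: 0.113
gripper_force: 29.9
```

>>> servo_tool --motion '[{"dx":0,"dy":0,"dz":0.02,"ax":0,"ay":0,"az":0},{"dx":0,"dy":0,"dz":0.02,"ax":0,"ay":0,"az":0},{"dx":0,"dy":0,"dz":0,"ax":0,"ay":0,"az":0},{"dx":0,"dy":0,"dz":0,"ax":0,"ay":0,"az":0}]'

```text
clock: 7.95
tcp_pos: [0.5351, -0.1267, 0.1711]
tool_rot: [0.009, 1.0, 0.0, -0.0]
wrist_force: [-0.3, -0.4, -0.9]
opening: 0.113
gripper_force: 29.9
```

Slight further lowering until contact is felt.

>>> servo_tool --motion '[{"dx":0,"dy":0,"dz":0.01,"ax":0,"ay":0,"az":0},{"dx":0,"dy":0,"dz":0,"ax":0,"ay":0,"az":0},{"dx":0,"dy":0,"dz":0,"ax":0,"ay":0,"az":0}]'

```text
clock: 8.25
tcp_pos: [0.5352, -0.1267, 0.1693]
tool_rot: [0.009, 1.0, -0.0, 0.0]
wrist_force: [-0.7, -0.3, -0.3]
opening: 0.111
gripper_force: 29.9
```

>>> servo_tool --motion '[{"dx":0,"dy":0,"dz":0.01,"ax":0,"ay":0,"az":0},{"dx":0,"dy":0,"dz":0,"ax":0,"ay":0,"az":0},{"dx":0,"dy":0,"dz":0,"ax":0,"ay":0,"az":0}]'

```text
clock: 8.55
tcp_pos: [0.5353, -0.1269, 0.1692]
tool_rot: [0.009, 1.0, -0.0, 0.0]
wrist_force: [-5.6, 0.5, 11.9]
opening: 0.115
gripper_force: 30.0
```

Force rises to 12 N with z stalled at 0.1692, the expected seated height (about 0.169). Release and rise.

>>> servo_tool --motion '[{"dx":0,"dy":0,"dz":-0.01,"ax":0,"ay":0,"az":0},{"dx":0,"dy":0,"dz":0,"ax":0,"ay":0,"az":0},{"dx":0,"dy":0,"dz":0,"ax":0,"ay":0,"az":0},{"dx":0,"dy":0,"dz":0,"ax":0,"ay":0,"az":0}]' --grip 0.35

```text
clock: 8.95
tcp_pos: [0.5351, -0.1267, 0.169]
tool_rot: [0.009, 1.0, 0.0, -0.0]
wrist_force: [-0.1, -0.1, 0.6]
opening: 0.327
gripper_force: 0.0
```

>>> servo_tool --motion '[{"dx":0,"dy":0,"dz":-0.05,"ax":0,"ay":0,"az":0},{"dx":0,"dy":0,"dz":-0.1,"ax":0,"ay":0,"az":0},{"dx":0,"dy":0,"dz":-0.15,"ax":0,"ay":0,"az":0},{"dx":0,"dy":0,"dz":-0.15,"ax":0,"ay":0,"az":0},{"dx":0,"dy":0,"dz":0,"ax":0,"ay":0,"az":0}]'

```text
clock: 9.45
tcp_pos: [0.5376, -0.1276, 0.2651]
tool_rot: [0.009, 1.0, -0.002, 0.004]
wrist_force: [0.0, -0.2, 0.3]
opening: 0.349
gripper_force: 0.0
```

Run:
```python
from h import *
s=sense();print(s['clock'],s['tcp_pos'],s['tool_rot'],s['wrist_force'],s['opening'])
grab('side','s3');grab('scene','c3')
a=[cv2.resize(load(n)['im'][y:y+120,x:x+100],(400,480),interpolation=cv2.INTER_CUBIC) for n,x,y in(('s3',260,205),('c3',300,195))]
cv2.imwrite('pics/x3.png',np.hstack(a))
for n in('s3','c3'):
    z=load(n);P=cloud(z);hsv=cv2.cvtColor(z['im'],cv2.COLOR_BGR2HSV)
    t=P[(hsv[...,0]>105)&(hsv[...,0]<125)&(hsv[...,1]>170)&(hsv[...,2]>120)&(P[...,2]>.1)&(P[...,2]<.15)&(abs(P[...,1]+.126)<.03)]
    print('rail',len(t),t.min(0).round(4),t.max(0).round(4))
    r=(hsv[...,0]<8)&(hsv[...,1]>170)&(P[...,2]>.115)&(P[...,2]<.15)&(P[...,1]<-.24)&(P[...,1]>-.31)&(P[...,0]>.5)&(P[...,0]<.63)
    t=P[r];ys,xs=np.where(r);print('knob',len(t),t.min(0).round(4),t.max(0).round(4),xs.min(),xs.max(),ys.min(),ys.max())
    print(onplane(z,[(xs.min(),ys[xs==xs.min()].mean()),(xs.max(),ys[xs==xs.max()].mean()),(xs[ys==ys.min()].mean(),ys.min())],.135).round(4))
```

```text
9.45 [ 0.53758033 -0.12759681  0.26514746] [ 0.00884482  0.99995022 -0.00165731  0.00431062] [ 0.03825793 -0.22510228  0.25266065] 0.3491635931412386
rail 314 [ 0.503  -0.1353  0.1058] [ 0.5674 -0.122   0.1249]
knob 262 [ 0.5539 -0.2817  0.1153] [ 0.5878 -0.2516  0.1396] 344 365 286 304
[[ 0.5542 -0.2633  0.135 ]
 [ 0.5862 -0.2719  0.135 ]
 [ 0.5739 -0.2555  0.135 ]]
rail 77 [ 0.5017 -0.1324  0.1184] [ 0.5652 -0.1215  0.1268]
knob 194 [ 0.5521 -0.2797  0.1153] [ 0.584  -0.2498  0.1413] 380 398 264 280
[[ 0.5523 -0.2587  0.135 ]
 [ 0.5821 -0.2719  0.135 ]
 [ 0.5765 -0.2543  0.135 ]]
```

View pics/x3.png

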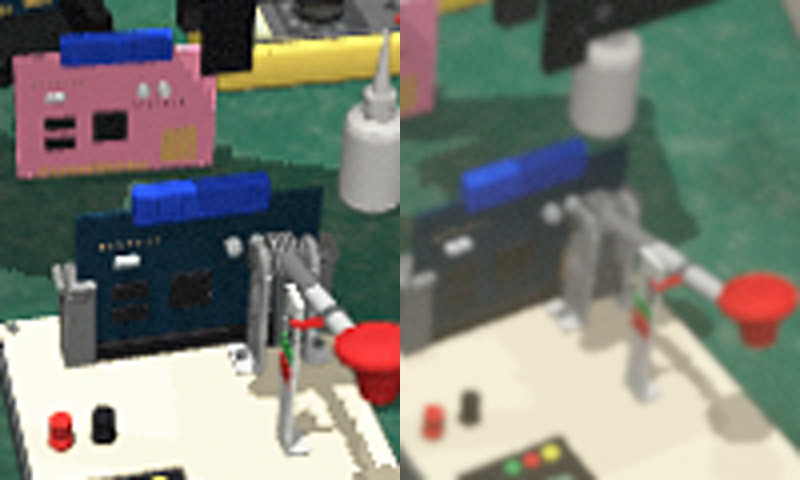

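The card is home: rail top at z≈0.124 (expected 0.123), between both channels, at crop (200,195). The knob is at about (0.570, −0.267). Next: close the fingers and go above the knob.

>>> servo_tool --motion '[{"dx":-0.047,"dy":-0.174,"dz":0,"ax":0,"ay":0,"az":0},{"dx":-0.047,"dy":-0.174,"dz":0,"ax":0,"ay":0,"az":0},{"dx":-0.047,"dy":-0.174,"dz":0,"ax":0,"ay":0,"az":0},{"dx":-0.047,"dy":-0.174,"dz":0,"ax":0,"ay":0,"az":0},{"dx":0,"dy":0,"dz":0.1,"ax":0,"ay":0,"az":0}]' --grip 0

```text
clock: 10.05
tcp_pos: [0.5713, -0.2713, 0.2404]
tool_rot: [0.011, 1.0, -0.002, 0.002]
wrist_force: [-0.1, 0.8, 0.2]
opening: 0.031
gripper_force: 0.0
```

>>> servo_tool --motion '[{"dx":0,"dy":0,"dz":0.08,"ax":0,"ay":0,"az":0},{"dx":0,"dy":0,"dz":0,"ax":0,"ay":0,"az":0},{"dx":0,"dy":0,"dz":0,"ax":0,"ay":0,"az":0},{"dx":0,"dy":0,"dz":0,"ax":0,"ay":0,"az":0}]'

```text
clock: 10.45
tcp_pos: [0.5706, -0.2659, 0.2239]
tool_rot: [0.008, 1.0, -0.0, 0.0]
wrist_force: [0.2, 0.1, 0.4]
opening: 0.005
gripper_force: 0.0
```

Run:
```python
from h import *
s=sense();print(s['clock'],s['tcp_pos'],s['tool_rot'],s['wrist_force'],s['opening'])
grab('side','s4');grab('scene','c4')
for n in('s4','c4'):
    z=load(n);P=cloud(z);hsv=cv2.cvtColor(z['im'],cv2.COLOR_BGR2HSV)
    r=(hsv[...,0]<8)&(hsv[...,1]>170)&(P[...,2]>.09)&(P[...,2]<.15)&(P[...,1]<-.24)&(P[...,1]>-.31)&(P[...,0]>.5)&(P[...,0]<.63)
    t=P[r];print('knob',len(t),t.min(0).round(4),t.max(0).round(4))
    m=(hsv[...,2]<70)&(P[...,2]<.175)&(P[...,2]>.14)&(abs(P[...,0]-.57)<.05)&(abs(P[...,1]+.267)<.06)
    t=P[m];print('tips',len(t),t.min(0).round(4),t.max(0).round(4))
```

```text
10.45 [ 0.5705616  -0.26589568  0.22387633] [ 8.37465110e-03  9.99964879e-01 -1.60192581e-04  2.85148083e-04] [0.18295977 0.14490159 0.44369122] 0.005037166441051749
knob 255 [ 0.554  -0.2814  0.1129] [ 0.5876 -0.2514  0.1399]
tips 87 [ 0.56   -0.2774  0.1536] [ 0.5673 -0.2572  0.1748]
knob 191 [ 0.5526 -0.2795  0.1139] [ 0.5834 -0.2527  0.141 ]
tips 132 [ 0.5568 -0.276   0.1541] [ 0.5824 -0.2546  0.1749]
```

>>> servo_tool --motion '[{"dx":0,"dy":0,"dz":0.06,"ax":0,"ay":0,"az":0},{"dx":0,"dy":-0.012,"dz":0.04,"ax":0,"ay":0,"az":0},{"dx":0,"dy":-0.012,"dz":0.04,"ax":0,"ay":0,"az":0},{"dx":0,"dy":-0.01,"dz":0.03,"ax":0,"ay":0,"az":0},{"dx":0,"dy":-0.006,"dz":0.03,"ax":0,"ay":0,"az":0}]'

```text
clock: 11.05
tcp_pos: [0.5708, -0.275, 0.1835]
tool_rot: [0.009, 1.0, -0.0, 0.001]
wrist_force: [2.3, 0.4, 5.9]
opening: 0.004
gripper_force: 3.3
```

>>> servo_tool --motion '[{"dx":0,"dy":0,"dz":0.02,"ax":0,"ay":0,"az":0},{"dx":0,"dy":0,"dz":0,"ax":0,"ay":0,"az":0},{"dx":0,"dy":0,"dz":0,"ax":0,"ay":0,"az":0}]'

```text
clock: 11.35
tcp_pos: [0.5708, -0.2756, 0.1801]
tool_rot: [0.009, 1.0, -0.001, 0.001]
wrist_force: [-0.1, -2.4, 6.6]
opening: 0.003
gripper_force: 3.4
```

```bash
cat > k.py <<'E'
from h import *
import sys
f=sys.argv[1]
s=sense();print(s['clock'],s['tcp_pos'],s['tool_rot'],s['wrist_force'],s['opening'])
for n in('side','scene'):
    grab(n,n+f);z=load(n+f);P=cloud(z);hsv=cv2.cvtColor(z['im'],cv2.COLOR_BGR2HSV)
    r=(hsv[...,0]<8)&(hsv[...,1]>170)&(P[...,2]>.06)&(P[...,2]<.15)&(P[...,1]<-.24)&(P[...,1]>-.32)&(P[...,0]>.5)&(P[...,0]<.63)
    t=P[r];print(n,'knob',len(t),t.min(0).round(4),t.max(0).round(4))
    for nm,m in(('red',(hsv[...,0]<8)&(hsv[...,1]>120)),('green',(hsv[...,0]>50)&(hsv[...,0]<80)&(hsv[...,1]>90))):
        m=m&(P[...,2]>.05)&(P[...,2]<.13)&(P[...,1]<-.18)&(P[...,1]>-.235)&(P[...,0]>.5)&(P[...,0]<.6)
        ys,xs=np.where(m);t=P[m]
        if len(t): print(n,nm,len(t),'rows',sorted(set(ys.tolist())),'z',np.sort(t[:,2]).round(3)[[0,len(t)//2,-1]])
    c=(hsv[...,0]>105)&(hsv[...,0]<125)&(hsv[...,1]>170)&(hsv[...,2]>120)&(P[...,2]>.09)&(P[...,2]<.15)&(abs(P[...,1]+.126)<.03)
    t=P[c];print('rail',t.min(0).round(3),t.max(0).round(3))
E
python3 k.py 5
```

```text
11.35 [ 0.57077554 -0.27555935  0.18005774] [ 9.06725443e-03  9.99958069e-01 -8.25887291e-04  9.81355209e-04] [-0.07445669 -2.41077068  6.60433924] 0.003368488524392422
side knob 112 [ 0.5541 -0.2879  0.0838] [ 0.5784 -0.2587  0.1141]
side red 24 rows [293, 294, 295, 296, 297, 298, 299] z [0.07  0.089 0.091]
side green 6 rows [288, 290, 291, 292, 293] z [0.083 0.087 0.089]
rail [ 0.318 -0.156  0.092] [ 0.567 -0.122  0.125]
scene knob 102 [ 0.552  -0.2864  0.0876] [ 0.5798 -0.2532  0.1123]
scene red 16 rows [271, 272, 273, 274, 275, 276, 277] z [0.074 0.088 0.092]
scene green 1 rows [271] z [0.087 0.087 0.087]
rail [ 0.316 -0.155  0.092] [ 0.565 -0.122  0.126]
```

>>> servo_tool --motion '[{"dx":0,"dy":0,"dz":0.02,"ax":0,"ay":0,"az":0},{"dx":0,"dy":0,"dz":0.01,"ax":0,"ay":0,"az":0},{"dx":0,"dy":0,"dz":0,"ax":0,"ay":0,"az":0},{"dx":0,"dy":0,"dz":0,"ax":0,"ay":0,"az":0}]'

```text
clock: 11.85
tcp_pos: [0.5708, -0.2763, 0.1746]
tool_rot: [0.009, 1.0, -0.002, 0.001]
wrist_force: [-0.1, -3.4, 8.9]
opening: 0.005
gripper_force: 4.1
```

```bash
python3 k.py 6
```

```text
11.85 [ 0.57075759 -0.2763068   0.17459937] [ 0.00912851  0.99995648 -0.00156735  0.00111885] [-0.06467303 -3.44344901  8.86373449] 0.004602472347751089
side knob 107 [ 0.5535 -0.2881  0.0783] [ 0.5761 -0.2622  0.1125]
side red 28 rows [293, 294, 295, 296, 297, 298, 299] z [0.071 0.086 0.088]
side green 6 rows [288, 290, 291, 292, 293] z [0.083 0.088 0.089]
rail [ 0.318 -0.155  0.092] [ 0.567 -0.122  0.125]
scene knob 97 [ 0.5529 -0.2876  0.0829] [ 0.5794 -0.2595  0.1094]
scene red 14 rows [272, 273, 274, 275, 276, 277] z [0.072 0.079 0.088]
scene green 2 rows [271, 272] z [0.085 0.088 0.088]
rail [ 0.316 -0.155  0.093] [ 0.567 -0.122  0.126]
```

The knob is 32–35 mm down (tip z 0.1046) at 8.9 N, which is mid-green. A brief hold to check it is steady, then hand in.

>>> servo_tool --motion '[{"dx":0,"dy":0,"dz":0,"ax":0,"ay":0,"az":0},{"dx":0,"dy":0,"dz":0,"ax":0,"ay":0,"az":0},{"dx":0,"dy":0,"dz":0,"ax":0,"ay":0,"az":0},{"dx":0,"dy":0,"dz":0,"ax":0,"ay":0,"az":0},{"dx":0,"dy":0,"dz":0,"ax":0,"ay":0,"az":0}]'

```text
clock: 12.45
tcp_pos: [0.5708, -0.2763, 0.1747]
tool_rot: [0.009, 1.0, -0.002, 0.001]
wrist_force: [0.3, -4.0, 8.3]
opening: 0.006
gripper_force: 4.1
```

```bash
python3 -c "
from bench import *
s=sense();print(s['tcp_pos'],s['wrist_force'])
if abs(s['tcp_pos'][2]-.1745)<.002 and 7<s['wrist_force'][2]<11: print(finish_job())"
```

```text
[ 0.57077803 -0.27630088  0.17469755] [ 0.3383826  -3.96557312  8.26577814]
the job is handed in; nothing more can be done
None
```

I handed the job in at about 12.5 s: the blue card is seated in the tester and released, and the lever is held about 32 mm down at roughly 8 N, which by height and force is mid-green (I did not read the pointer in a close-up).

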